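Open the wide bayonet pot and lay its lid in the tray

TASK

Open the wider of the two bayonet-lidded steel sample pots: turn its lid anticlockwise (seen from above) until its lugs stand in the slots of the collar, then lift it straight up and off. Set the lid down in the shallow white tray, flat and right way up, without dropping it, and let go. Leave the narrow pot's lid as it is.

Things in the scene. Friction and masses are not known exactly. Their poses are not given: they have to be found in the camera images.
- wide_pot: Wide steel pot, fixed. Origin: underside centre. Foot 118 mm dia.; rim (lid seat) 60 mm up; bayonet collar 122 mm dia., top 73 mm up, its inward lip (radius 48-58, underside 69 up) hides the lugs save at two 56-deg slots (dark gasket seen below) centred on pot +x and -x. Lid lifts out when its x is within 14 deg of pot x, either way. Stops: 14 deg past the slot anticlockwise, 90 clockwise
- wide_lid: Its loose steel lid, 0.16 kg, seated, 40-72 deg clockwise of the slots; only friction resists turning. Origin: centre of disc underside, z up. Disc 88 dia. x 8 mm; spigot below 76 dia. x 8 (3 mm play); lugs at +x and -x, 18 wide, 6 thick, to radius 54. Black upright grip bar along x in line with the lugs: 64 long, 14 thick, 8 to 40 mm above origin, free on both sides
- tray: Shallow square white plastic tray, fixed, 170 mm square, 10 mm high, walls and floor 4 mm, open on top. Origin: centre of underside, z up. The lid lies flat in it on its spigot, lid origin then 12 mm above tray origin; its lugs clear the tray's walls
- narrow_lid_bar_end (a point): One end of the black grip bar on the narrow pot's lid (pot to be left alone: lid disc 56 mm, collar 90 mm dia., 120 mm high with its bar). The point lies 22 mm from that pot's axis, 110 mm above the worktop

How it is judged:
On the way, in this order (a step that is already met when the one before it is completed fails the run):
1. the wide pot's lid, still seated, is turned until its lugs stand in the slots (angle between the x axis of wide_lid and the x axis of wide_pot, either way round below 0.35 rad and z of wide_lid in the frame of wide_pot below 0.068 m and horizontal distance between wide_lid and wide_pot below 0.015 m).
2. the lid is lifted up out of the collar, above the pot (z of wide_lid in the frame of wide_pot above 0.076 m and horizontal distance between wide_lid and wide_pot below 0.03 m and angle between wide_lid's own z axis and vertical below 0.35 rad).
At the end, for the whole second after the job is handed in: The wide pot's lid lies at rest in the tray, released, its centre within 42 mm of the tray's centre, right way up and flat within about 6 degrees (its origin less than 18 mm above the tray's underside) (horizontal distance between wide_lid and tray below 0.042 m and z of wide_lid in the frame of tray below 0.018 m and angle between wide_lid's own z axis and vertical below 0.1 rad and linear speed of wide_lid below 0.02 m/s and contact force between wide_lid and the fingers below 0.1 N); the robot touches nothing.
It fails at once if the narrow pot's lid is turned or moved (its bar's end by more than 12 mm) (distance of narrow_lid_bar_end from where it was at the start of the episode above 0.012 m).
It fails at once if the wide pot's lid is dropped (falls free faster than 0.7 m/s, a drop of about 25 mm) (contact force between wide_lid and the fingers below 0.05 N and linear speed of wide_lid above 0.7 m/s).
It also fails if it takes over 48 s, if anything falls off the work surface, if the arm or the gripper's body presses on something with over 40 N, if the wrist force passes 120 N, or if a joint passes its speed limit or range.

ROBOT

A 7-joint arm with a two-finger parallel gripper is mounted at the origin on the work surface; the furniture and walls round the work are solid. World frame = base frame: x ahead of the robot, y to its left, z up, the work surface at z = 0. Lengths are in m, angles in rad, forces in N, time in s.
With the tool pointing down it reaches from about 0.375 to 0.925 m from the base axis. Payload 3.1 kg.
Tool frame: the origin (TCP) lies between the finger pads; the fingertips stand arm.tips_ahead ahead of it and the grasp point (between the pads) lies 6 mm ahead of it (arm.tips_ahead is the distance from the TCP to the fingertips, in m); z points along the fingers, y is the line along which they close (so a half turn about z gives the same grasp; the last joint's range is limited). The gripper opens to 85 mm and grips with 20 to 120 N. Pads are 22 mm wide; open, the fingers measure 114 mm over their backs; the gripper's body (76 mm by 85 mm) begins 54 mm behind the grasp point. The pads swing forward as they close: fully open they stand 13 mm farther back than shut.
Start: joints at [1.198, 0.383, 0.044, 1.598, -0.018, 1.161, -0.05], TCP at [0.176, -0.626, 0.256] pointing down, gripper open.
Joint ranges: [-2.61, 2.61], [-0.41, 2.15], [-1.48, 1.57], [0, 2.5], [-1.57, 4.71], [0.05, 1.97], [-2.85, 2.85]. Speed limits (rad/s): [2.79, 2.79, 3.14, 3.14, 3.14, 3.14, 3.14].

INTERFACE

Orientations are given as a unit quaternion [w, x, y, z].
In Python, from rig import arm gives the robot as it stands.
- The arm moves only by the tool jog_arm, never from a script. Its argument "steps" is a list of rows, each a list of 7 numbers: the turn, a rotation vector about the tool's x, y, z in rad, then the shift along the tool's x, y, z in m, then the closure in counts, from 0 (fully open) to 255 (shut). In form: [[wx, wy, wz, dx, dy, dz, grip], ...]. A call has 1 to 5 rows; each row is the pose to reach, as a shift and turn from the pose commanded when the call began, along the tool's axes at that moment; what a row does not reach only later rows make up. A row lasts 1/12 s, in which the tool goes at most 41.7 mm and 7.16 degrees, less where a joint would pass 70% of its speed; a pose out of reach is approached as far as the arm can. A call with a gripper value outside its range is refused whole. The fingers move at their own pace and stop on an object; "grip_force" is the grip in N (left out, the last holds). Time passes only in rows, so rows that repeat a pose let the fingers close. It gives the time, the measured TCP pose, the force, the opening and the grip force at its end, in the units of the state.
- arm.state(): the state, without advancing time (a new reading comes with each control period).
- arm.grab_frame(name): name is "scene" or "top" or "wrist"; returns the picture (480x640x3 uint8, red, green, blue); there is no depth.
- arm.camera_model(name): a dict with "vertical_fov" (degrees; the focal length in pixels is half the picture's height over the tangent of half this angle, whatever the lens; pixels are square), "cx", "cy" (the principal point, pixels), "origin" and "attitude" of the camera in the world. Camera axes: x right, y up, looking along -z (the intrinsics and any distortion apply to the point x, -y, -z); pixel columns grow to the right and rows downward; lengths in m; the calibration is good to about 2 mm. The wrist camera is an equidistant fisheye: a pixel r from the principal point sees the ray r / f radians off the axis. A picture is of the moment at which its call begins: read the wrist's pose just before it. camera_model takes no time and is no camera call; for the wrist camera it gives the pose at the moment of the call.
- arm.job_done(): hands the job in; it is judged then, once.
The state is a dict: "clock": time; "joints": joint angles; "dq": joint speeds; "joint_efforts": joint torques, N m; "tool_pos": TCP position; "tool_rot": TCP orientation; "wrist_force": force on the tool from outside, world axes, zero at the start; "wrist_torque": the same for the moment, N m; "finger_gap": finger opening in m; "finger_force": force on a finger pad.
Only numpy, scipy, OpenCV 4.12 (cv2) and the standard library are available. Lean on these libraries where they do the work, as an engineer would, in place of code of your own. Each camera call takes 0.05 s, during which the arm holds its last target. There are 200 camera calls.

## Working session

There is one attempt and no reset: what is moved stays moved. The work goes in short steps, Python scripts to look and compute and a tool call to move; the robot and the scene stay as the last step left them, time stands still between calls to the robot, and variables do not carry over. Pictures are saved under pics/ and viewed, at most 10 in all, crops included, and the job is handed in when it is done.

Besides the shell and the picture viewer there is one more tool, called after "Emit:" by a JSON object that holds its "method" and its "body", one argument or row to a line. jog_arm: Moves the arm, as the interface text tells. Its arguments: {"type":"object","properties":{"steps":{"type":"array","items":{"type":"array","items":{"type":"number"}}},"grip_force":{"type":"number"}},"required":["steps"]}

```bash
mkdir -p pics; ls
python3 - <<'E'
from rig import arm
import cv2,numpy as np
s=arm.state();print({k:np.round(v,3).tolist() for k,v in s.items()},arm.tips_ahead)
for n in("scene","top"):
    print(n,arm.camera_model(n)); cv2.imwrite(f"pics/{n}0.png",arm.grab_frame(n)[:,:,::-1])
E
```

```text
pics
{'clock': 0.0, 'joints': [1.198, 0.384, 0.044, 1.6, -0.018, 1.161, -0.05], 'dq': [0.0, 0.001, -0.0, -0.003, 0.001, -0.003, -0.002], 'joint_efforts': [-0.0, -43.346, 1.024, -24.951, 0.011, 0.011, 0.0], 'tool_pos': [0.176, -0.625, 0.255], 'tool_rot': [-0.001, 0.991, 0.137, -0.0], 'wrist_force': [-0.061, 0.449, -0.488], 'wrist_torque': [-0.0, -0.015, -0.008], 'finger_force': 0.0, 'finger_gap': 0.086} 0.025
scene {'vertical_fov': 54.233177032178496, 'cx': 320.3798156901762, 'cy': 246.84848969248193, 'origin': array([1.17447327, 0.37775728, 0.54284883]), 'attitude': array([0.41520256, 0.24440997, 0.42579341, 0.76587895])}
top {'vertical_fov': 48.96213395918061, 'cx': 319.55789201310824, 'cy': 236.79804346498523, 'origin': array([ 0.41233974, -0.01770241,  0.9748462 ]), 'attitude': array([ 0.71123407,  0.06891015, -0.04668231, -0.6980102 ])}
```

View pics/top0.png

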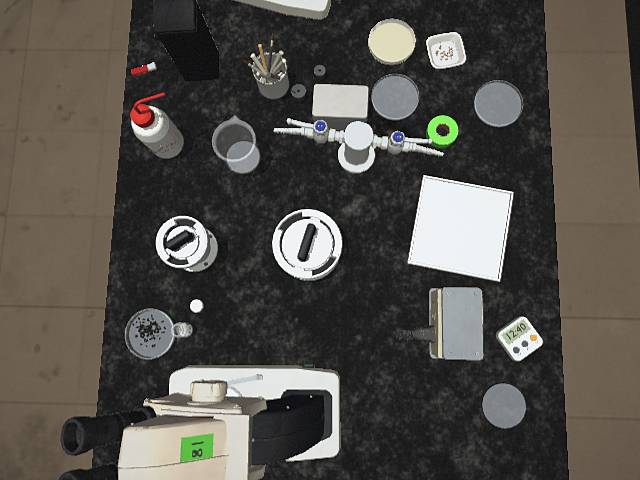

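View pics/scene0.png

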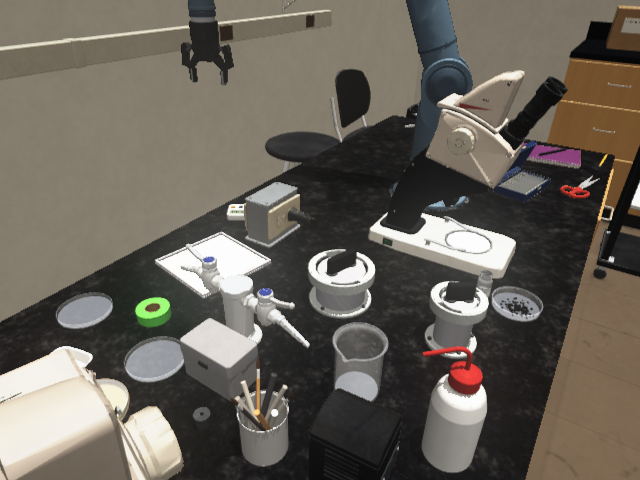

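The top view shows the wide pot at (308,243), its bar tilted about 20° off vertical. The narrow pot is at (183,242) and the tray at (461,228). I'll rectify the wide pot's collar plane and measure there.

```bash
cat > h.py <<'E'
from rig import arm
import cv2,numpy as np
from scipy.spatial.transform import Rotation as R
def cam(n):
    m=arm.camera_model(n);return m,R.from_quat(m["attitude"],scalar_first=True).as_matrix(),240/np.tan(np.radians(m["vertical_fov"]/2))
def ray(c,uv,z,fish=False):
    m,A,f=c;p=(np.atleast_2d(uv)-[m["cx"],m["cy"]])/f
    if fish:
        r=np.linalg.norm(p,axis=1,keepdims=True)+1e-9;p=p/r*np.tan(r)
    d=np.c_[p[:,0],-p[:,1],-np.ones(len(p))]@A.T;o=np.asarray(m["origin"])
    return (o+d*((z-o[2])/d[:,2])[:,None])[:,:2]
def proj(c,P,fish=False):
    m,A,f=c;q=(np.atleast_2d(P)-m["origin"])@A;p=np.c_[q[:,0],-q[:,1]]/-q[:,2:]
    if fish:
        r=np.linalg.norm(p,axis=1,keepdims=True)+1e-9;p=p/r*np.arctan2(r*-q[:,2:],-q[:,2:])
    return p*f+[m["cx"],m["cy"]]
def rect(c,img,ctr,z,half,ppm=2000,fish=False):
    # up = +x world, left = +y
    n=int(half*2*ppm);j,i=np.meshgrid(np.arange(n),np.arange(n))
    P=np.c_[(ctr[0]+half-i/ppm).ravel(),(ctr[1]+half-j/ppm).ravel(),np.full(n*n,z)]
    uv=proj(c,P,fish).astype(np.float32).reshape(n,n,2)
    return cv2.remap(img,uv[...,0],uv[...,1],cv2.INTER_LINEAR)
E
python3 - <<'E'
from h import *
c=cam("top");im=cv2.imread("pics/top0.png")
g=cv2.cvtColor(im,cv2.COLOR_BGR2GRAY)
def big(x0,x1,y0,y1,t):
    M=np.zeros_like(g);M[y0:y1,x0:x1]=(g[y0:y1,x0:x1]>t)*255
    return max(cv2.findContours(M,cv2.RETR_EXTERNAL,cv2.CHAIN_APPROX_NONE)[0],key=cv2.contourArea)
k=big(262,352,200,290,120)
P=ray(c,k[:,0],.073).astype(np.float32);(ctr,rad)=cv2.minEnclosingCircle(P);print("pot",ctr,rad)
t=cv2.minAreaRect(ray(c,big(395,525,165,290,120)[:,0],.01).astype(np.float32));print("tray",t)
n=ray(c,[(182,242)],.1);print("narrow",n, "base",ray(c,[(340,370)],.05),ray(c,[(435,290),(482,358),(330,395),(345,150)],.08))
o=[rect(c,im,ctr,z,.075) for z in(.071,.1)]
cv2.imwrite("pics/r0.png",np.hstack(o))
E
```

```text
pot (0.5483648180961609, 0.034783985465765) 0.0629182681441307
tray ((0.5943686962127686, -0.2456749975681305), (0.16996967792510986, 0.17085672914981842), 79.56916809082031)
narrow [[0.54386816 0.24430565]] base [[ 0.33513311 -0.02666173]] [[ 0.47235433 -0.18408894]
 [ 0.36235616 -0.25926738]
 [ 0.29738323 -0.01058883]
 [ 0.71605686 -0.02956683]]
```

View pics/r0.png

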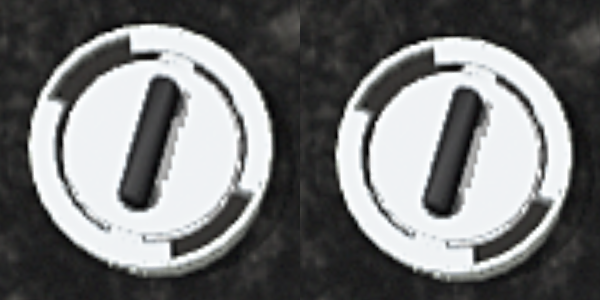

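Run:
```python
from h import *
c=cam("top");s=cam("scene");im=cv2.imread("pics/top0.png")
def tri(a,b):
    L=[]
    for k,u in((c,a),(s,b)):
        m,A,f=k;L.append((np.asarray(m["origin"]),A@np.r_[(u[0]-m["cx"])/f,-(u[1]-m["cy"])/f,-1]))
    M=np.c_[L[0][1],-L[1][1]];t=np.linalg.lstsq(M,L[1][0]-L[0][0],rcond=None)[0]
    return (L[0][0]+t[0]*L[0][1]).round(3),(L[1][0]+t[1]*L[1][1]).round(3)
print("eyep",tri((75,433),(553,90)),"knob",tri((207,390),(461,135)),"box",tri((432,290),(272,213)),"valve",tri((357,133),(236,285)))
ctr=(.5484,.0348)
o=rect(c,im,ctr,.1,.04);m=(cv2.cvtColor(o,cv2.COLOR_BGR2GRAY)<90).astype(np.uint8)*255
k=[q for q in cv2.findContours(m,cv2.RETR_EXTERNAL,cv2.CHAIN_APPROX_NONE)[0] if 500<cv2.contourArea(q)]
for q in k:
    (a,b),wh,an=cv2.minAreaRect(q);print("bar",ctr[0]+.04-b/2000,ctr[1]+.04-a/2000,wh,an)
```

```text
eyep (array([0.286, 0.271, 0.366]), array([0.285, 0.277, 0.37 ])) knob (array([0.325, 0.146, 0.278]), array([0.324, 0.15 , 0.279])) box (array([ 0.472, -0.178,  0.085]), array([ 0.472, -0.179,  0.085])) valve (array([ 0.737, -0.049,  0.108]), array([ 0.735, -0.047,  0.108]))
bar 0.5469042724609375 0.03247181015014649 (36.35654067993164, 131.425048828125) 16.52579689025879
bar 0.5795889305114746 0.05909254245758057 (42.71212387084961, 112.61438751220703) 52.21426010131836
```

Emit:
{"method": "jog_arm", "body": {
  "steps": [
    [0,0,0,0.537,-0.535,0,0],
    [0,0,0,0.537,-0.535,0,0],
    [0,0,0,0.537,-0.535,0,0],
    [0,0,0,0.537,-0.535,0,0],
    [0,0,0,0.537,-0.535,0,0]
  ]
}}

```text
clock: 0.52
tool_pos: [0.2789, -0.4419, 0.2557]
tool_rot: [-0.0, 0.991, 0.137, -0.0]
wrist_force: [1.3, -0.1, 0.4]
finger_gap: 0.0853
finger_force: 0.0
```

Emit:
{"method": "jog_arm", "body": {
  "steps": [
    [0,0,0,0.389,-0.387,-0.03,0],
    [0,0,0,0.389,-0.387,-0.03,0],
    [0,0,0,0.389,-0.387,-0.03,0],
    [0,0,0,0.389,-0.387,-0.03,0],
    [0,0,0,0.389,-0.387,-0.03,0]
  ]
}}

```text
clock: 0.93
tool_pos: [0.3808, -0.2607, 0.2675]
tool_rot: [-0.0, 0.991, 0.137, -0.0]
wrist_force: [1.4, -1.2, 0.3]
finger_gap: 0.0852
finger_force: 0.0
```

Emit:
{"method": "jog_arm", "body": {
  "steps": [
    [0,0,0,0.242,-0.24,-0.01,0],
    [0,0,0,0.242,-0.24,-0.01,0],
    [0,0,0,0.242,-0.24,-0.01,0],
    [0,0,0,0.242,-0.24,-0.01,0],
    [0,0,0,0.242,-0.24,-0.01,0]
  ]
}}

```text
clock: 1.35
tool_pos: [0.4833, -0.0797, 0.2736]
tool_rot: [0.0, 0.991, 0.137, -0.0]
wrist_force: [0.8, 0.4, -0.7]
finger_gap: 0.0857
finger_force: 0.0
```

Emit:
{"method": "jog_arm", "body": {
  "steps": [
    [0,0,0.1,0.0935,-0.092,0.03,60],
    [0,0,0.2,0.0935,-0.092,0.05,120],
    [0,0,0.3,0.0935,-0.092,0.07,120],
    [0,0,0.42,0.0935,-0.092,0.07,120],
    [0,0,0.52,0.0935,-0.092,0.07,120]
  ]
}}

```text
clock: 1.77
tool_pos: [0.5464, 0.0395, 0.1989]
tool_rot: [-0.002, 0.993, -0.121, -0.004]
wrist_force: [-0.9, 0.6, 0.1]
finger_gap: 0.0453
finger_force: 0.0
```

Emit:
{"method": "jog_arm", "body": {
  "steps": [
    [0,0,0,0,0,0,120]
  ]
}}

```text
clock: 1.85
tool_pos: [0.5469, 0.0349, 0.2013]
tool_rot: [-0.0, 0.993, -0.121, -0.002]
wrist_force: [-0.1, 0.6, 0.4]
finger_gap: 0.0456
finger_force: 0.0
```

Run:
```python
from h import *
s=arm.state();print(s["joints"].round(3) if hasattr(s["joints"],'round') else s["joints"],s["tool_pos"],s["tool_rot"],s["finger_gap"])
c=cam("wrist");im=arm.grab_frame("wrist")[:,:,::-1].copy();print(c[0])
ctr=(.5484,.0348)
o=[rect(c,im,ctr,z,.075,fish=True) for z in(.071,.1)]
cv2.imwrite("pics/w0.png",im);cv2.imwrite("pics/r1.png",np.hstack(o))
```

```text
[ 0.28   0.293 -0.481  1.874  0.155  1.017 -2.079] [0.54686494 0.03487968 0.20133795] [-2.55749447e-04  9.92681827e-01 -1.20733257e-01 -2.49127086e-03] 0.045553623224638726
{'vertical_fov': 65.70646984690485, 'cx': 322.5596006290686, 'cy': 239.90581064566643, 'origin': array([0.62175753, 0.01730791, 0.31717816]), 'attitude': array([-0.60896785,  0.09463645, -0.11998066,  0.77833588])}
```

View pics/r1.png

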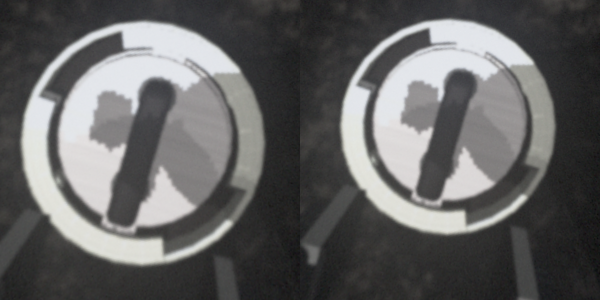

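The wrist view puts the pot centre near (0.551, 0.036), the bar at about −15° and the slots at +38°. That calls for a turn of about 53° anticlockwise. Descending now.

Emit:
{"method": "jog_arm", "body": {
  "steps": [
    [0,0,0.02,0.004,-0.002,0.03,120],
    [0,0,0.02,0.004,-0.002,0.065,120],
    [0,0,0.02,0.004,-0.002,0.085,120],
    [0,0,0.02,0.004,-0.002,0.1,120],
    [0,0,0.02,0.004,-0.002,0.103,120]
  ]
}}

```text
clock: 2.32
tool_pos: [0.5503, 0.0309, 0.0984]
tool_rot: [0.001, 0.991, -0.132, -0.002]
wrist_force: [-0.5, -0.3, -0.4]
finger_gap: 0.045
finger_force: 0.0
```

Emit:
{"method": "jog_arm", "body": {
  "grip_force": 60,
  "steps": [
    [0,0,0,0,0,0,180],
    [0,0,0,0,0,0,220],
    [0,0,0,0,0,0,255],
    [0,0,0,0,0,0,255],
    [0,0,0,0,0,0,255]
  ]
}}

```text
clock: 2.73
tool_pos: [0.5544, 0.0348, 0.1028]
tool_rot: [-0.001, 0.991, -0.132, 0.002]
wrist_force: [0.4, 2.7, 4.2]
finger_gap: 0.0129
finger_force: 62.2
```

Emit:
{"method": "jog_arm", "body": {
  "steps": [
    [0,0,-0.08,0,0,0,255],
    [0,0,-0.18,0,0,0,255],
    [0,0,-0.28,0,0,0,255],
    [0,0,-0.36,0,0,0,255],
    [0,0,-0.4,0,0,0,255]
  ]
}}

```text
clock: 3.15
tool_pos: [0.553, 0.0365, 0.1028]
tool_rot: [-0.002, 0.998, 0.069, 0.001]
wrist_force: [-2.9, 5.7, 7.1]
finger_gap: 0.0128
finger_force: 62.8
```

Emit:
{"method": "jog_arm", "body": {
  "steps": [
    [0,0,-0.1,0,0,0,255],
    [0,0,-0.2,0,0,0,255],
    [0,0,-0.32,0,0,0,255],
    [0,0,-0.42,0,0,0,255],
    [0,0,-0.52,0,0,0,255]
  ]
}}

```text
clock: 3.57
tool_pos: [0.553, 0.0375, 0.1028]
tool_rot: [-0.002, 0.946, 0.324, 0.002]
wrist_force: [-4.4, 7.3, 6.4]
finger_gap: 0.0131
finger_force: 62.8
```

Emit:
{"method": "jog_arm", "body": {
  "steps": [
    [0,0,0,0,0,0,255],
    [0,0,0,0,0,0,255]
  ]
}}

```text
clock: 3.73
tool_pos: [0.5534, 0.0374, 0.1028]
tool_rot: [-0.002, 0.946, 0.323, 0.002]
wrist_force: [-1.0, 6.3, 4.9]
finger_gap: 0.013
finger_force: 62.4
```

Run:
```python
from h import *
s=arm.state();q=s["tool_rot"];print(s["tool_pos"],np.degrees(2*np.arctan2(q[2],q[1])),s["wrist_force"],s["wrist_torque"],s["finger_gap"],s["joints"])
c=cam("wrist");im=arm.grab_frame("wrist")[:,:,::-1].copy()
cv2.imwrite("pics/r2.png",np.hstack([im[100:400,150:550],rect(c,im,(.551,.036),.071,.075,fish=True)]))
```

```text
[0.55337962 0.03741329 0.10279396] 37.65887484150716 [-1.04838905  6.26747989  4.89408928] [ 1.35848615  0.44895768 -0.0368131 ] 0.012996162501973703 [ 0.39163911  0.47627675 -0.63325487  1.92138608  0.36208112  0.85571951
 -1.34238872]
```

View pics/r2.png

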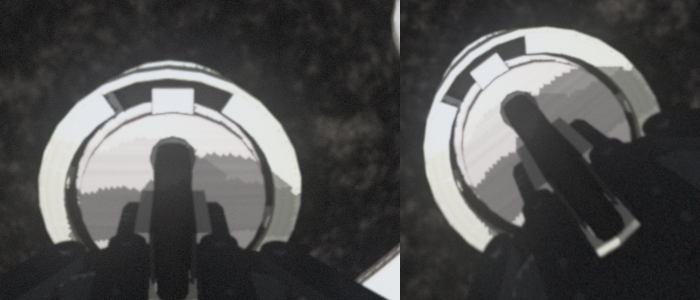

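The lug stands in the middle of the slot, so I'll lift.

Emit:
{"method": "jog_arm", "body": {
  "steps": [
    [0,0,0,0,0,-0.008,255],
    [0,0,0,0,0,-0.018,255],
    [0,0,0,0,0,-0.03,255],
    [0,0,0,0,0,-0.045,255],
    [0,0,0,0,0,-0.065,255]
  ]
}}

```text
clock: 4.2
tool_pos: [0.551, 0.0311, 0.1657]
tool_rot: [0.001, 0.947, 0.321, -0.002]
wrist_force: [0.3, -0.7, -1.5]
finger_gap: 0.0125
finger_force: 61.4
```

Emit:
{"method": "jog_arm", "body": {
  "steps": [
    [0,0,0,0,0,-0.025,255],
    [0,0,0,0,0,-0.025,255]
  ]
}}

```text
clock: 4.37
tool_pos: [0.5558, 0.0322, 0.1963]
tool_rot: [0.002, 0.947, 0.321, 0.004]
wrist_force: [1.2, 1.0, 0.2]
finger_gap: 0.0129
finger_force: 61.5
```

Run:
```python
from h import *
s=arm.state();q=s["tool_rot"];print(s["tool_pos"],np.degrees(2*np.arctan2(q[2],q[1])),s["wrist_force"],s["finger_gap"])
T=R.from_quat(q,scalar_first=True);print(T.inv().apply(np.r_[.595,-.245,s["tool_pos"][2]]-s["tool_pos"]))
im=arm.grab_frame("scene")[:,:,::-1]
cv2.imwrite("pics/s1.png",im[150:390,130:450])
```

```text
[0.55579968 0.03220485 0.19634576] 37.42403064088557 [1.17054969 1.03897935 0.20903827] 0.012909947677806224
[-0.13733124  0.24396389  0.00097232]
```

View pics/s1.png

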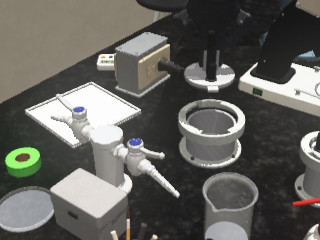

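The lid is out and held level above the pot. Carrying it to the tray.

Emit:
{"method": "jog_arm", "body": {
  "steps": [
    [0,0,0,-0.012,0.022,0,255],
    [0,0,0,-0.028,0.05,0,255],
    [0,0,0,-0.044,0.08,0,255],
    [0,0,0,-0.06,0.108,0,255],
    [0,0,0,-0.077,0.136,0,255]
  ]
}}

```text
clock: 4.83
tool_pos: [0.5729, -0.124, 0.1895]
tool_rot: [-0.0, 0.947, 0.321, -0.002]
wrist_force: [0.6, 0.3, -0.7]
finger_gap: 0.0127
finger_force: 61.5
```

Emit:
{"method": "jog_arm", "body": {
  "steps": [
    [0,0,0,-0.016,0.028,0,255],
    [0,0,0,-0.032,0.057,0,255],
    [0,0,0,-0.046,0.083,0,255],
    [0,0,0,-0.056,0.1,0,255],
    [0,0,0,-0.06,0.108,0,255]
  ]
}}

```text
clock: 5.25
tool_pos: [0.59, -0.2502, 0.1889]
tool_rot: [0.001, 0.948, 0.318, -0.002]
wrist_force: [-0.2, -0.7, -1.3]
finger_gap: 0.0128
finger_force: 61.5
```

Emit:
{"method": "jog_arm", "body": {
  "steps": [
    [0,0,0,0,0,0,255],
    [0,0,0,0,0,0,255],
    [0,0,0,0,0,0,255]
  ]
}}

```text
clock: 5.5
tool_pos: [0.5923, -0.2406, 0.1903]
tool_rot: [-0.001, 0.946, 0.323, -0.0]
wrist_force: [-0.7, 1.4, -1.1]
finger_gap: 0.0126
finger_force: 61.5
```

Run:
```python
from h import *
s=arm.state();q=s["tool_rot"];print(s["tool_pos"],q,s["wrist_force"],s["finger_gap"])
T=R.from_quat(q,scalar_first=True);print(T.inv().apply(np.r_[.595,-.245,s["tool_pos"][2]]-s["tool_pos"]))
cv2.imwrite("pics/w2.png",arm.grab_frame("wrist")[:,:,::-1])
```

```text
[ 0.59233481 -0.24055367  0.19029674] [-1.18933449e-03  9.46345103e-01  3.23155514e-01 -2.11503147e-04] [-0.72098295  1.37301397 -1.05563048] 0.012608219427750506
[-6.10989496e-04  5.14777846e-03 -1.25166558e-05]
```

View pics/w2.png

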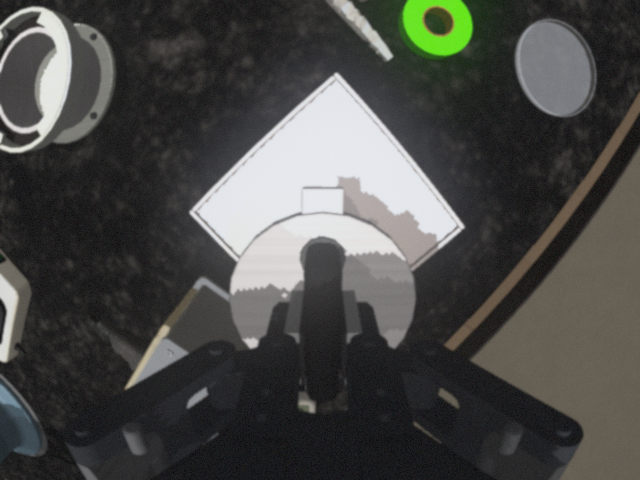

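Emit:
{"method": "jog_arm", "body": {
  "steps": [
    [0,0,0,0,0.004,0.02,255],
    [0,0,0,0,0.004,0.05,255],
    [0,0,0,0,0.004,0.08,255],
    [0,0,0,0,0.004,0.105,255],
    [0,0,0,0,0.004,0.12,255]
  ]
}}

```text
clock: 5.97
tool_pos: [0.5931, -0.2437, 0.0677]
tool_rot: [-0.002, 0.946, 0.323, -0.002]
wrist_force: [-1.0, -0.1, -2.0]
finger_gap: 0.0127
finger_force: 61.4
```

Emit:
{"method": "jog_arm", "body": {
  "steps": [
    [0,0,0,0,0,0,255],
    [0,0,0,0,0,0.004,255],
    [0,0,0,0,0,0.006,255],
    [0,0,0,0,0,0.008,255],
    [0,0,0,0,0,0.008,255]
  ]
}}

```text
clock: 6.38
tool_pos: [0.596, -0.247, 0.0642]
tool_rot: [0.001, 0.947, 0.322, 0.001]
wrist_force: [-0.2, 0.6, -2.2]
finger_gap: 0.013
finger_force: 61.4
```

Emit:
{"method": "jog_arm", "body": {
  "steps": [
    [0,0,0,0,0,0.002,255],
    [0,0,0,0,0,0.004,255],
    [0,0,0,0,0,0.004,255]
  ]
}}

```text
clock: 6.63
tool_pos: [0.5949, -0.2469, 0.0588]
tool_rot: [0.0, 0.947, 0.322, 0.0]
wrist_force: [-0.3, -0.1, -1.5]
finger_gap: 0.0126
finger_force: 61.4
```

Still in the air with no contact force, so I'll go down in 2 mm steps.

Emit:
{"method": "jog_arm", "body": {
  "steps": [
    [0,0,0,0,0,0.002,255],
    [0,0,0,0,0,0.002,255],
    [0,0,0,0,0,0.002,255]
  ]
}}

```text
clock: 6.88
tool_pos: [0.5948, -0.2468, 0.0566]
tool_rot: [-0.0, 0.947, 0.322, -0.0]
wrist_force: [-0.3, -0.1, -1.5]
finger_gap: 0.0129
finger_force: 61.4
```

Emit:
{"method": "jog_arm", "body": {
  "steps": [
    [0,0,0,0,0,0.002,255],
    [0,0,0,0,0,0.002,255],
    [0,0,0,0,0,0.002,255]
  ]
}}

```text
clock: 7.13
tool_pos: [0.5952, -0.2468, 0.0549]
tool_rot: [0.0, 0.947, 0.322, 0.0]
wrist_force: [0.6, 0.7, -1.5]
finger_gap: 0.0126
finger_force: 61.4
```

Emit:
{"method": "jog_arm", "body": {
  "steps": [
    [0,0,0,0,0,0.002,255],
    [0,0,0,0,0,0.002,255],
    [0,0,0,0,0,0.002,255]
  ]
}}

```text
clock: 7.38
tool_pos: [0.5952, -0.2468, 0.0548]
tool_rot: [0.0, 0.947, 0.322, -0.0]
wrist_force: [-3.8, 0.9, 7.9]
finger_gap: 0.0126
finger_force: 62.8
```

Emit:
{"method": "jog_arm", "body": {
  "steps": [
    [0,0,0,0,0,0.001,255],
    [0,0,0,0,0,0.001,255],
    [0,0,0,0,0,0.001,255]
  ]
}}

```text
clock: 7.63
tool_pos: [0.5952, -0.2468, 0.0547]
tool_rot: [0.0, 0.947, 0.322, -0.001]
wrist_force: [-5.2, 2.2, 12.9]
finger_gap: 0.013
finger_force: 63.4
```

The lid is in contact at TCP height 0.0548, which matches the prediction. Releasing gently after easing off 2 mm; the fingers swing back as they open.

Emit:
{"method": "jog_arm", "body": {
  "grip_force": 20,
  "steps": [
    [0,0,0,0,0,-0.002,255],
    [0,0,0,0,0,-0.002,200],
    [0,0,0,0,0,-0.002,150],
    [0,0,0,0,0,-0.002,130],
    [0,0,0,0,0,-0.002,130]
  ]
}}

```text
clock: 8.05
tool_pos: [0.5948, -0.2468, 0.0534]
tool_rot: [-0.0, 0.947, 0.322, -0.0]
wrist_force: [-0.7, -1.6, -0.2]
finger_gap: 0.0419
finger_force: 0.0
```

Emit:
{"method": "jog_arm", "body": {
  "steps": [
    [0,0,0,0,0,0,130],
    [0,0,0,0,0,-0.015,130],
    [0,0,0,0,0,-0.04,130],
    [0,0,0,0,0,-0.075,130],
    [0,0,0,0,0,-0.11,130]
  ]
}}

```text
clock: 8.47
tool_pos: [0.5942, -0.2464, 0.1648]
tool_rot: [-0.001, 0.947, 0.322, -0.001]
wrist_force: [1.0, 0.2, 0.2]
finger_gap: 0.0417
finger_force: 0.0
```

Emit:
{"method": "jog_arm", "body": {
  "steps": [
    [0,0,0,0,0,-0.03,130],
    [0,0,0,0,0,-0.03,130],
    [0,0,0,0,0,-0.03,130]
  ]
}}

```text
clock: 8.72
tool_pos: [0.5972, -0.2472, 0.1981]
tool_rot: [0.002, 0.947, 0.322, 0.003]
wrist_force: [0.6, 0.1, -0.6]
finger_gap: 0.0419
finger_force: 0.0
```

Run:
```python
from h import *
s=arm.state();print(s["tool_pos"],s["wrist_force"],s["finger_gap"],s["clock"])
im=arm.grab_frame("scene")[:,:,::-1]; w=arm.grab_frame("wrist")[:,:,::-1]
cv2.imwrite("pics/s2.png",np.hstack([im[120:420,100:480],w[0:480:2,0:640:2].repeat(1,0)[:240].copy() if 0 else cv2.resize(w,(400,300))]))
```

```text
[ 0.59719015 -0.24716041  0.1981396 ] [ 0.58610934  0.08377432 -0.58797951] 0.04187569787880423 8.7167
```

View pics/s2.png

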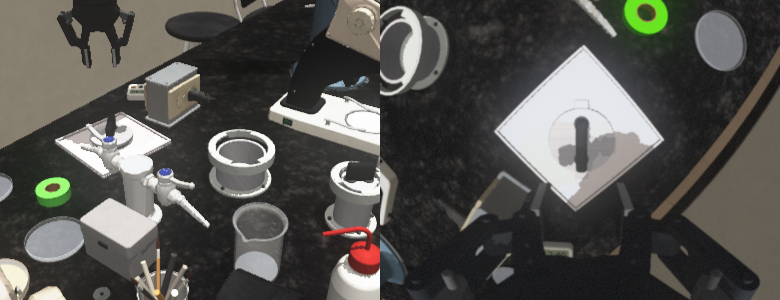

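The lid lies flat and centred in the tray. The gripper is clear and the narrow pot is untouched.

```bash
python3 -c "
from rig import arm
print(arm.job_done())"
```

```text
the job is handed in; nothing more can be done
None
```

The wide pot is open: its lid was turned about 53° anticlockwise, lifted straight off and released flat, right way up and near the tray's centre; the narrow pot's lid was never touched, and the job was handed in at about 8.8 s (no verdict was returned).

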